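# Close two split plaster moulds

## Robot

A 6-joint arm with a two-finger parallel gripper is mounted at the origin on a cart in front of the work surface, level with it; the furniture and walls round the work are solid. World frame = base frame: x ahead of the robot, y to its left, z up, the work surface at z = 0. Lengths are in m, angles in rad, forces in N, time in s.
With the tool pointing down it reaches from about 0.325 to 0.9 m from the base axis. Payload 6.1 kg.
Tool frame: the origin (TCP) lies midway between the tips of the shut fingers; the grasp point (between the pads) lies 19 mm behind it; z points along the fingers, y is the line along which they close (so a half turn about z gives the same grasp; the last joint's range is limited). The gripper opens to 85 mm and grips with 20 to 120 N. Pads are 22 mm wide; open, the fingers measure 114 mm over their backs; the gripper's body (76 mm by 85 mm) begins 54 mm behind the grasp point. The pads swing forward as they close: fully open they stand 13 mm farther back than shut.
Start: joints at [-1.451, 0.22, 1.526, -0, 1.395, -0.126], TCP at [0.152, -0.606, 0.231] pointing down, gripper open.
Joint ranges: [-2.98, 2.98], [-0.91, 2.08], [0.09, 2.57], [-1.24, 4.39], [0.2, 2.65], [-2.68, 2.68]. Speed limits (rad/s): [2.57, 2.57, 3.01, 3.14, 3.14, 3.14].

## Interface

Orientations are given as [roll, pitch, yaw] about the fixed x, y, z axes, in that order (R = Rz(yaw) Ry(pitch) Rx(roll)).
In Python, from plant import movep, move_l, set_joints, gripper_to, hold, inverse_kinematics, observe, get_image, get_calibration, Unreachable, job_done gives the robot as it stands. Calls block until the motion is done:
- movep(position, orientation): joint-space move of the TCP to a pose.
- move_l(position, feed=0.15, rotation=None, max_force=None): straight line of the TCP; rotation=None keeps the orientation; feed is the mean speed in m/s. With max_force (N) it stops when the force on the tool has changed by that much, and returns True; else False.
- set_joints(angles): joint-space move.
- gripper_to(opening, f_grip=None): finger opening in m; f_grip is the grip in N (None keeps the last); returns when the fingers have stopped.
- hold(seconds).
- inverse_kinematics(position, orientation): joint angles nearest the present ones, or None.
- observe(): the state.
- get_image(name): name is "scene" or "top"; returns (picture, depth): 480x640x3 uint8, red, green, blue; 480x640 float32, m along the optical axis (not along the pixel's ray), 0 where there is no reading.
- get_calibration(name): a dict with "intrinsics" (3x3 intrinsics, pixels), "dist_coeffs" ([k1, k2, p1, p2, k3] as OpenCV has them; the pictures are not rectified), "world_from_camera" (4x4, takes a point from camera to world coordinates). Camera axes: x right, y down, z forward; pixel columns grow to the right and rows downward; lengths in m; the calibration is good to about 2 mm. A picture is of the moment at which its call begins. get_calibration takes no time and is no camera call.
A pose or a line that the arm cannot do raises Unreachable and nothing moves.
- job_done(): hands the job in; it is judged then, once.
The state is a dict: "time_s": time; "q": joint angles; "joint_velocities": joint speeds; "joint_torque": joint torques, N m; "eef_pos": TCP position; "tcp_rot": TCP orientation; "ft_force": force on the tool from outside, world axes, zero at the start; "torque": the same for the moment, N m; "opening": finger opening in m; "grasp_force": force on a finger pad.
Only numpy, scipy, OpenCV 4.12 (cv2) and the standard library are available. Lean on these libraries where they do the work, as an engineer would, in place of code of your own. Each camera call takes 0.05 s, during which the arm holds its last target. There are 200 camera calls.

## Task

Two lower halves of plaster fossil moulds stand on sloping stands, and three upper halves lie on the worktop. Close both moulds: gently set on each lower half the one upper half whose slots match its keys, fully home, flush all round, and let go. Leave the odd third half, the hand lens, the brush and the mica specimen where they lie.

Things in the scene. Friction and masses are not known exactly. Their poses are not given: they have to be found in the camera images.
- upper_one_mid (a point): Loose upper half of a plaster mould: slab 130 long x 56 wide x 40 high (mm), 0.2 to 0.4 kg, lying slots down. Underside: one slot along its length and one across at mid-length, each 23 wide, 12 deep; each cross slot shows as a notch in both long sides and has a 10 wide, 6 deep strap groove above it across the back. Point: the slab's centre, half-way up (20 above the underside); x along it, y across, z up. Same after half a turn.
- upper_two_mid (a point): Loose upper half of a plaster mould: slab 130 long x 56 wide x 40 high (mm), 0.2 to 0.4 kg, lying slots down. Underside: one slot along its length and two across, 34 either side of mid-length, each 23 wide, 12 deep; each cross slot shows as a notch in both long sides and has a 10 wide, 6 deep strap groove above it across the back. Point: the slab's centre, half-way up (20 above the underside); x along it, y across, z up. Same after half a turn.
- upper_three_mid (a point): Loose upper half of a plaster mould: slab 130 long x 56 wide x 40 high (mm), 0.2 to 0.4 kg, lying slots down. Underside: one slot along its length and three across, at mid-length and 44 either side (fits neither lower half), each 23 wide, 12 deep; each cross slot shows as a notch in both long sides and has a 10 wide, 6 deep strap groove above it across the back. Point: the slab's centre, half-way up (20 above the underside); x along it, y across, z up. Same after half a turn.
- upper_one: The same one-notch upper half; origin at the centre of its underside (20 mm under its centre point), same axes.
- upper_two: The same two-notch upper half; origin at the centre of its underside, same axes.
- lower_one: Lower half of a plaster mould, 130 x 56 x 24 mm, with half-round keys 10 proud (20 wide) on its flat parting face: one lengthwise and one across at mid-length. Fixed on a stand sloping 30 degrees, low end to the right and towards the robot. Origin: centre of the flat parting face (80 above worktop); x up the slope along it, y across, z square out of the face. With its own upper half home, that half's centre is 20 along z.
- lower_two: Lower half of a plaster mould, 130 x 56 x 24 mm, with half-round keys 10 proud (20 wide) on its flat parting face: one lengthwise and two across, 34 either side of mid-length. Fixed on a stand sloping 30 degrees, low end to the right and towards the robot. Origin: centre of the flat parting face (80 above worktop); x up the slope along it, y across, z square out of the face. With its own upper half home, that half's centre is 20 along z.
- lower_one_stand: Plywood stand of lower_one, fixed, 150 x 92 mm, origin under it on the worktop, x towards its high end. Its 80 mm wide board, lip and cleats all stay at least 8 mm below the parting face; its high end is 90 high, the bare mould on it reaches 125, the closed one 150. Wall cabinets hang 0.48 m above the worktop from 0.65 m in front of the robot base on.
- lower_two_stand: Plywood stand of lower_two, fixed, 150 x 92 mm, origin under it on the worktop, x towards its high end. Its 80 mm wide board, lip and cleats all stay at least 8 mm below the parting face; its high end is 90 high, the bare mould on it reaches 125, the closed one 150. Wall cabinets hang 0.48 m above the worktop from 0.65 m in front of the robot base on.
- lens_mid (a point): Bystander: small brass-coloured folding lens lying open, 27 x 70 x 10 mm; its centre.
- dust_brush_mid (a point): Bystander: flat brush with wooden handle, 36 x 175 x 11 mm; its centre.
- mica_book_mid (a point): Bystander: small brownish angular rock, 52 x 62 x 28 mm; its centre.

How it is judged:
By the outcome, as a careful person would: the job done as asked, in the order asked, and still so for the second after the job is handed in, with the robot touching nothing.
It also fails if it takes over 54 s, if anything falls off the work surface, if the arm or the gripper's body presses on something with over 40 N, if the wrist force passes 120 N, or if a joint passes its speed limit or range.

## Working session

There is one attempt and no reset: what is moved stays moved. The work goes in short steps, each a Python script; the robot and the scene stay as the last script left them, time stands still between calls to the robot, and variables do not carry over. Pictures are saved under pics/ and viewed, at most 10 in all, crops included, and the job is handed in when it is done.

```bash
mkdir -p pics; ls
python3 - <<'E'
from plant import *
import cv2,numpy as np
for n in("scene","top"):
    p,d=get_image(n); cv2.imwrite(f"pics/{n}0.png",p[:,:,::-1]); np.save(f"{n}d.npy",d); c=get_calibration(n)
    print(n,np.round(c["intrinsics"],1).tolist(),c["dist_coeffs"],np.round(c["world_from_camera"],3).tolist())
print(observe())
E
```

```text
pics
scene [[570.0, 0.0, 320.9], [0.0, 570.0, 242.8], [0.0, 0.0, 1.0]] [-0.09552703  0.          0.          0.          0.        ] [[-0.901, -0.217, 0.375, -0.003], [-0.433, 0.496, -0.753, 0.957], [-0.022, -0.841, -0.541, 0.79], [0.0, 0.0, 0.0, 1.0]]
top [[447.1, 0.0, 321.1], [0.0, 447.1, 235.7], [0.0, 0.0, 1.0]] [-0.03610911  0.          0.          0.          0.        ] [[-0.017, -0.985, 0.174, 0.32], [-0.999, 0.022, 0.027, -0.009], [-0.03, -0.173, -0.984, 1.055], [0.0, 0.0, 0.0, 1.0]]
{'time_s': 0.1, 'q': array([-1.45107688e+00,  2.21139827e-01,  1.52750652e+00, -2.33989821e-05,
        1.39467448e+00, -1.26102382e-01]), 'joint_velocities': array([-0.00038166, -0.0002863 , -0.0035651 ,  0.00089904,  0.00038757,
       -0.00091696]), 'joint_torque': array([ 9.92094829e-04, -4.98245645e+01, -3.90546227e+01, -1.75661730e-04,
        5.71311481e-03,  1.11494856e-05]), 'eef_pos': array([ 0.15201826, -0.60567374,  0.23030803]), 'tcp_rot': array([-3.13987530e+00, -1.94503015e-04,  2.45825784e-01]), 'ft_force': array([ 0.85074154,  0.36684747, -0.05769787]), 'torque': array([-2.12836155e-05,  2.78651934e-02,  1.07403976e-02]), 'grasp_force': 0.0, 'opening': 0.08518143187684309}
```

View pics/scene0.png

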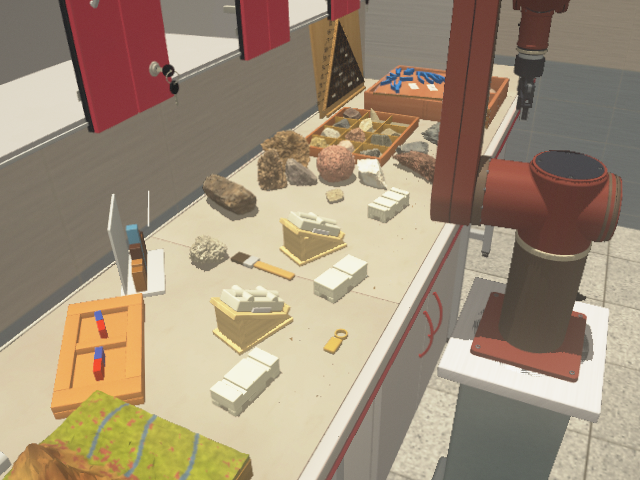

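View pics/top0.png

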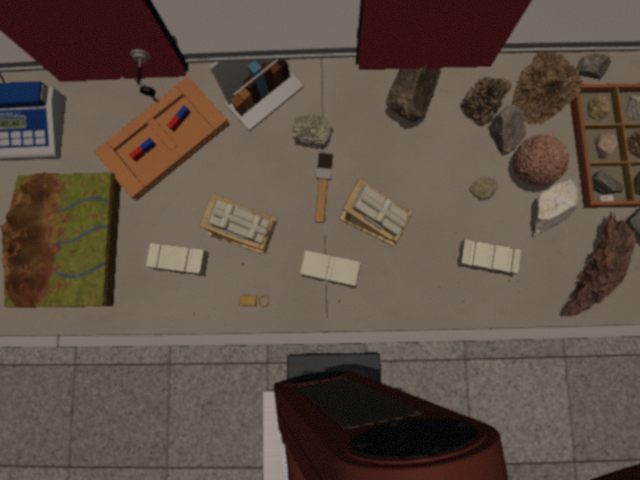

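```bash
cat > h.py <<'E'
from plant import *
import cv2,numpy as np
def cloud(n,p=None,d=None):
    if d is None: p,d=get_image(n)
    c=get_calibration(n); v,u=np.nonzero(d>0)
    xy=cv2.undistortPoints(np.c_[u,v].astype(np.float64).reshape(-1,1,2),c["intrinsics"],c["dist_coeffs"]).reshape(-1,2)
    z=d[v,u]; T=c["world_from_camera"]
    return np.c_[xy[:,0]*z,xy[:,1]*z,z]@T[:3,:3].T+T[:3,3], p[v,u].astype(int), np.c_[u,v]
def rays(n,px):
    c=get_calibration(n);T=c["world_from_camera"]
    xy=cv2.undistortPoints(np.float64(px).reshape(-1,1,2),c["intrinsics"],c["dist_coeffs"]).reshape(-1,2)
    r=np.c_[xy,np.ones(len(xy))]@T[:3,:3].T
    return T[:3,3],r
def onplane(n,px,z):
    o,r=rays(n,px); return o+r*((z-o[2])/r[:,2])[:,None]
E
python3 - <<'E'
from h import *
tops=[(175,259),(330,269),(490,257)]
for n in("top","scene"):
    p=cv2.imread(f"pics/{n}0.png")[:,:,::-1]; d=np.load(f"{n}d.npy")
    P,C,U=cloud(n,p,d)
    tab=P[(np.abs(P[:,2])<.02)&(P[:,0]>.4)&(P[:,0]<.75)&(abs(P[:,1])<.5)]
    print(n,"table z",np.median(tab[:,2]),tab[:,2].std())
    for t in tops:
        c=onplane("top",[t],.04)[0]
        s=(np.hypot(*(P[:,:2]-c[:2]).T)<.09)&(abs(P[:,2]-.04)<.008)
        q=P[s]; r=cv2.minAreaRect(q[:,:2].astype(np.float32)); 
        print(t,c.round(3),s.sum(),"z",np.median(q[:,2]).round(4),np.array(r[0]).round(4),np.array(r[1]).round(4),r[2])
    for t in [(239,222),(377,212)]:
        c=onplane("top",[t],.09)[0]
        s=(np.hypot(*(P[:,:2]-c[:2]).T)<.11)&(P[:,2]>.04)
        q=P[s]; print(t,c.round(3),s.sum(),q.min(0).round(3),q.max(0).round(3))
a=cv2.imread("pics/top0.png");b=cv2.imread("pics/scene0.png")
def cr(im,x,y,w,h): return cv2.resize(im[y-h//2:y+h//2,x-w//2:x+w//2],(400,300),interpolation=cv2.INTER_CUBIC)
m=np.vstack([np.hstack([cr(a,239,225,100,76),cr(a,377,212,100,76)]),np.hstack([cr(b,245,380,100,76),cr(b,388,204,100,76)])])
cv2.imwrite("pics/c1.png",m)
E
```

```text
top table z 0.0006243143872703971 0.0036968064917856356
(175, 259) [0.451 0.358 0.04 ] 1320 z 0.0403 [0.4549 0.3593] [0.1311 0.0565] 81.76993560791016
(330, 269) [ 0.421 -0.     0.04 ] 1392 z 0.04 [ 4.255e-01 -3.000e-04] [0.13   0.0565] 76.646240234375
(490, 257) [ 0.441 -0.364  0.04 ] 1386 z 0.0392 [ 0.4436 -0.3664] [0.1308 0.057 ] 77.94867706298828
(239, 222) [0.525 0.199 0.09 ] 2427 [0.469 0.132 0.04 ] [0.629 0.295 0.548]
(377, 212) [ 0.54  -0.107  0.09 ] 2060 [ 0.438 -0.185  0.04 ] [ 0.62  -0.032  0.122]
scene table z 0.0014638196158021088 0.004697275896169115
(175, 259) [0.451 0.358 0.04 ] 1777 z 0.0399 [0.456  0.3605] [0.1318 0.0596] 81.39899444580078
(330, 269) [ 0.421 -0.     0.04 ] 981 z 0.0408 [ 4.259e-01 -1.000e-04] [0.1358 0.06  ] 75.78911590576172
(490, 257) [ 0.441 -0.364  0.04 ] 568 z 0.0409 [ 0.4439 -0.3674] [0.1396 0.0605] 78.42320251464844
(239, 222) [0.525 0.199 0.09 ] 2441 [0.469 0.142 0.04 ] [0.629 0.294 0.548]
(377, 212) [ 0.54  -0.107  0.09 ] 1430 [ 0.44  -0.168  0.04 ] [ 0.621 -0.029  0.123]
```

View pics/c1.png

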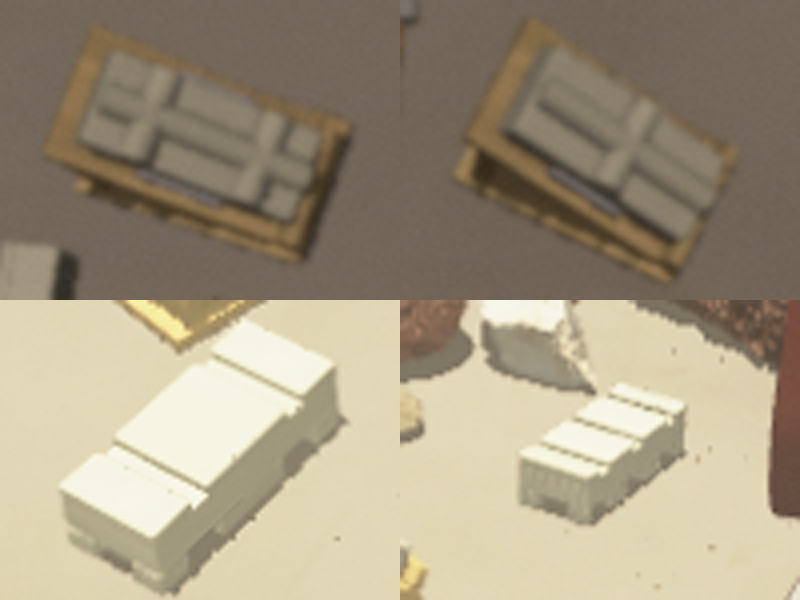

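Crops: lower_two (two cross keys) is the left stand at top-view (239,222), lower_one is the right one at (377,212). The left slab (175,259) has two grooves, the middle one (330,269) has one, and the right one (490,257) is the odd three.

```bash
cat >> h.py <<'E'
def lower(n,p,d,c0,az):
    P,C,U=cloud(n,p,d)
    sp=(C.max(1)-C.min(1))/C.max(1)
    o=np.array([*c0,.08]); 
    for it in range(6):
        x=np.array([np.cos(az)*np.cos(np.pi/6),np.sin(az)*np.cos(np.pi/6),.5]); y=np.array([-np.sin(az),np.cos(az),0]); z=np.cross(x,y)
        L=(P-o)@np.c_[x,y,z]
        k=(sp<.24)&(abs(L[:,0])<.085)&(abs(L[:,1])<.045)&(L[:,2]>-.005)&(L[:,2]<.016)
        m=L[k]; r=cv2.minAreaRect(np.float32(m[:,:2]*1000))
        b=cv2.boxPoints(r); e=[b[1]-b[0],b[2]-b[1]]; e=max(e,key=np.linalg.norm); e=e if e[0]>0 else -e
        f=(abs(abs(m[:,1])-.019)<.006)&(m[:,2]<.004)
        A=np.c_[m[f][:,:2],np.ones(f.sum())]; co=np.linalg.lstsq(A,m[f][:,2],rcond=None)[0]
        c=np.array(r[0])/1000
        o2=o+x*c[0]+y*c[1]; az+=np.arctan2(e[1],e[0]) if it<4 else 0
        h=np.median(m[f][:,2])
        o=o2 if it<5 else o
        # keep the origin at the given height 0.080: slide along the vertical
        dz=.08-o[2]; o=o+np.array([0,0,dz])
    return o,az,np.sort(r[1]),h,co,k.sum()
E
python3 - <<'E'
from h import *
for nm,px in (("two",(239,222)),("one",(377,212))):
  for n in("top","scene"):
    p=cv2.imread(f"pics/{n}0.png")[:,:,::-1].astype(int); d=np.load(f"{n}d.npy")
    c=onplane("top",[px],.09)[0]
    o,az,s,h,co,k=lower(n,p,d,c[:2],np.radians({"two":72,"one":57}[nm]))
    print(nm,n,o.round(4),np.degrees(az).round(2),s.round(1),"h",h.round(4),co.round(4),k)
E
```

```text
two top [0.5292 0.2005 0.08  ] 70.55 [ 56.5 127.9] h 0.0016 [-0.0019 -0.0016  0.0014] 1357
two scene [0.5288 0.2012 0.08  ] 70.19 [ 59.5 131.1] h 0.0016 [-0.0073 -0.0095  0.0008] 821
one top [ 0.5459 -0.1184  0.08  ] 61.88 [ 54.  127.3] h 0.0016 [-0.0023 -0.0026  0.0014] 1209
one scene [ 0.5444 -0.1156  0.08  ] 57.57 [ 57.8 134.5] h 0.0003 [ 0.0042 -0.0207  0.0004] 495h.py:18: RuntimeWarning: invalid value encountered in divide
  sp=(C.max(1)-C.min(1))/C.max(1)
```

```bash
python3 - 2>/dev/null <<'E'
from h import *
for nm,c0,a0 in (("one",(.5455,-.1177),61.),("two",(.529,.2008),70.4)):
  for n in("top","scene"):
    p=cv2.imread(f"pics/{n}0.png")[:,:,::-1].astype(int); d=np.load(f"{n}d.npy")
    P,C,U=cloud(n,p,d); a=np.radians(a0)
    x=np.array([np.cos(a)*.866,np.sin(a)*.866,.5]); y=np.array([-np.sin(a),np.cos(a),0]); z=np.cross(x,y)
    L=(P-[*c0,.0815])@np.c_[x,y,z]
    cross=[0] if nm=="one" else [-.034,.034]
    near=(abs(L[:,0])<.07)&(abs(L[:,1])<.035)
    offc=np.min([abs(L[:,0]-q) for q in cross],0)
    k=near&(L[:,2]>.0055)&(L[:,2]<.014)&(abs(L[:,1])<.016)&(offc>.014)&(abs(L[:,0])<.06)
    f=np.polyfit(L[k,0],L[k,1],1); s=L[k]
    print(nm,n,k.sum(),"ridge dAz",np.degrees(f[0]).round(2),"y0",f[1].round(4),"maxz",np.percentile(s[:,2],90).round(4))
    for q in cross:
        k=near&(L[:,2]>.0055)&(L[:,2]<.014)&(abs(L[:,0]-q)<.016)&(abs(L[:,1])>.014)
        print("  cross x",q,k.sum(),[np.median(L[k&(g*L[:,1]>0),0]).round(4) for g in(1,-1)])
    k=(abs(L[:,0])<.1)&(abs(L[:,1])<.06)&(L[:,2]>-.016)&(L[:,2]<-.005)
    r=cv2.minAreaRect(np.float32(L[(abs(L[:,0])<.1)&(abs(L[:,1])<.06)&(L[:,2]>-.02)&(L[:,2]<.015)][:,:2]*1000)); print("  board",np.round(r[0],1),np.round(r[1],1),round(r[2],1))
E
```

```text
one top 269 ridge dAz 0.82 y0 -0.0013 maxz 0.0117
  cross x 0 71 [np.float64(-0.0006), np.float64(-0.0009)]
  board [-4.4 -2.8] [ 78.8 150.7] 89.2
one scene 88 ridge dAz 0.51 y0 0.002 maxz 0.0115
  cross x 0 31 [np.float64(0.0013), np.float64(0.0032)]
  board [-5.7  4.5] [ 61.4 146.3] 86.4
two top 201 ridge dAz -0.14 y0 -0.0 maxz 0.0112
  cross x -0.034 81 [np.float64(-0.0351), np.float64(-0.0346)]
  cross x 0.034 85 [np.float64(0.0328), np.float64(0.033)]
  board [-3.8  0.8] [148.6  79.4] 0.8
two scene 113 ridge dAz -0.24 y0 0.0026 maxz 0.0109
  cross x -0.034 51 [np.float64(-0.032), np.float64(-0.0301)]
  cross x 0.034 58 [np.float64(0.0346), np.float64(0.0349)]
  board [-6.7  2.9] [ 67.3 145.4] 86.5
```

```bash
cat >> h.py <<'E'
from scipy.spatial.transform import Rotation as Ro
UP={"one":((.4256,-.0002),76.5),"two":((.4552,.3597),81.7)}
LO={"one":((.5460,-.1184,.0803),61.7),"two":((.5289,.2005,.0803),70.2)}
def fr(az,sl):
    a=np.radians(az);s=np.radians(sl)
    x=np.array([np.cos(a)*np.cos(s),np.sin(a)*np.cos(s),np.sin(s)]);y=np.array([-np.sin(a),np.cos(a),0]);return np.c_[x,y,np.cross(x,y)]
def tool(F,sg): return np.c_[F[:,0]*sg,-F[:,1]*sg,-F[:,2]]   # tool axes from slab frame
def rpy(R): return Ro.from_matrix(R).as_euler("xyz")
def up_pose(nm,h,sg): (c,az)=UP[nm];return np.array([*c,h]),rpy(tool(fr(az,0),sg))
def lo_pose(nm,h,sg,dx=0,dy=0):
    o,az=LO[nm];F=fr(az,30);return np.array(o)+F@[dx,dy,h],rpy(tool(F,sg))
E
python3 - 2>/dev/null <<'E'
from h import *
for nm in("one","two"):
  for sg in(1,-1):
    for t,q in(("up",up_pose(nm,.004,sg)),("up+",up_pose(nm,.2,sg)),("lo",lo_pose(nm,.004,sg)),("lo+",lo_pose(nm,.12,sg))):
      j=inverse_kinematics(*q); print(nm,sg,t,None if j is None else j.round(2), q[0].round(3),q[1].round(2))
E
```

```text
one 1 up [-0.19  0.06  2.19 -0.    0.89  0.05] [ 0.426 -0.     0.004] [-3.14  0.    1.34]
one 1 up+ [-0.19 -0.25  2.05  0.    1.34  0.05] [ 0.426 -0.     0.2  ] [-3.14  0.    1.34]
one 1 lo [-0.67  0.24  1.9   0.56  1.17 -0.44] [ 0.545 -0.12   0.084] [ 3.14 -0.52  1.08]
one 1 lo+ [-0.77  0.11  1.83  0.51  1.39 -0.42] [ 0.518 -0.171  0.184] [ 3.14 -0.52  1.08]
one -1 up None [ 0.426 -0.     0.004] [-3.14  0.   -1.81]
one -1 up+ None [ 0.426 -0.     0.2  ] [-3.14  0.   -1.81]
one -1 lo None [ 0.545 -0.12   0.084] [-3.14  0.52 -2.06]
one -1 lo+ None [ 0.518 -0.171  0.184] [-3.14  0.52 -2.06]
two 1 up [ 0.53  0.38  1.79 -0.    0.97  0.68] [0.455 0.36  0.004] [3.14 0.   1.43]
two 1 up+ [ 0.53  0.14  1.68 -0.    1.32  0.68] [0.455 0.36  0.2  ] [3.14 0.   1.43]
two 1 lo [-0.08  0.1   2.06  0.64  0.94 -0.11] [0.528 0.199 0.084] [ 3.14 -0.52  1.23]
two 1 lo+ [-0.2  -0.11  2.05  0.56  1.18 -0.07] [0.509 0.144 0.184] [ 3.14 -0.52  1.23]
two -1 up [ 0.53  0.38  1.79 -0.    0.97 -2.46] [0.455 0.36  0.004] [-3.14  0.   -1.72]
two -1 up+ [ 0.53  0.14  1.68 -0.    1.32 -2.46] [0.455 0.36  0.2  ] [-3.14  0.   -1.72]
two -1 lo None [0.528 0.199 0.084] [-3.14  0.52 -1.92]
two -1 lo+ None [0.509 0.144 0.184] [-3.14  0.52 -1.92]
```

```bash
cat > pick.py <<'E'
import sys; from h import *
nm=sys.argv[1]; H=.004
p,r=up_pose(nm,.2,1)
if len(sys.argv)>2: movep(*up_pose(nm,.25,1))
movep(p,r); gripper_to(.085,40)
f0=observe()["ft_force"]
print("hit",move_l([*p[:2],.05],feed=.25), move_l([*p[:2],H],feed=.08,max_force=12))
s=observe(); print(s["eef_pos"].round(4),s["tcp_rot"].round(3))
gripper_to(.03,40); s=observe(); print("grip",s["opening"],s["grasp_force"],s["eef_pos"].round(4))
move_l([*p[:2],.2],feed=.15)
s=observe(); print("lift",s["opening"],s["grasp_force"],s["eef_pos"].round(4),(s["ft_force"]-f0).round(2),s["torque"].round(3),s["time_s"])
pic,d=get_image("scene"); cv2.imwrite(f"pics/pick_{nm}.png",pic[:,:,::-1])
E
python3 pick.py one 2>&1
```

```text
hit False False
[ 4.26e-01 -3.00e-04  4.40e-03] [ 3.141 -0.     1.335]
grip 0.05496079051016329 43.60571681358124 [ 4.259e-01 -2.000e-04  4.600e-03]
lift 0.055150276424665405 43.00912602739437 [ 4.249e-01 -1.000e-04  1.989e-01] [ 0.07  0.63 -3.56] [0.    0.061 0.026] 6.0
```

View pics/pick_one.png

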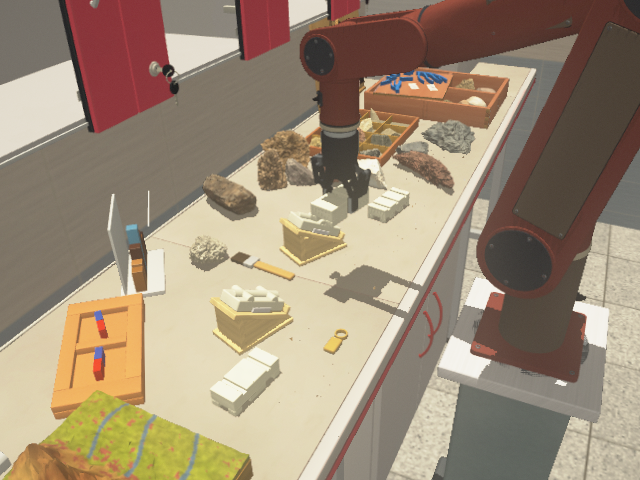

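The slab hangs level in the gripper at (340,205). Next I hover over lower_one and check the slab against the mould.

```bash
cat > hover.py <<'E'
import sys; from h import *
nm=sys.argv[1]; hh=.045
movep(*lo_pose(nm,.12,1)); p,r=lo_pose(nm,hh,1); move_l(p,feed=.12)
s=observe(); print(s["eef_pos"].round(4),p.round(4),s["tcp_rot"].round(3),r.round(3),s["time_s"])
F=fr(LO[nm][1],30); t=np.array(s["eef_pos"])
for n in("top","scene"):
    pic,d=get_image(n); P,C,U=cloud(n,pic,d); np.savez(f"hov_{nm}_{n}.npz",p=pic,d=d)
    sp=(C.max(1)-C.min(1))/np.maximum(C.max(1),1); L=(P-t)@F
    # light plaster points of the held slab in slab axes, relative to the TCP (underside at about -.004)
    k=(sp<.24)&(C.max(1)>70)&(abs(L[:,0])<.09)&(abs(L[:,1])<.045)&(L[:,2]>.006)&(L[:,2]<.045)
    m=L[k]; print(n,k.sum(),"x",np.percentile(m[:,0],[.5,1,50,99,99.5]).round(4),"y",np.percentile(m[:,1],[1,99]).round(4),"z99",np.percentile(m[:,2],[1,95]).round(4))
    tp=m[m[:,2]>.026]; 
    if len(tp)>30: print("  topface z med",np.median(tp[:,2]).round(4),"dz/dx",np.polyfit(tp[:,0],tp[:,2],1).round(4))
s_=[np.load(f"hov_{nm}_{n}.npz")["p"] for n in("top","scene")]
def cr(im,n):
    c=get_calibration(n);W=np.linalg.inv(c["world_from_camera"]);q=W[:3,:3]@t+W[:3,3];u=c["intrinsics"]@q;u=(u[:2]/u[2]).astype(int)
    return cv2.resize(im[u[1]-60:u[1]+60,u[0]-40:u[0]+40],(400,600),interpolation=cv2.INTER_CUBIC)
cv2.imwrite(f"pics/hov_{nm}.png",np.hstack([cr(s_[0],"top"),cr(s_[1],"scene")])[:,:,::-1])
E
python3 hover.py one
```

```text
[ 0.5358 -0.1381  0.12  ] [ 0.5353 -0.1382  0.1193] [ 3.14  -0.523  1.078] [ 3.142 -0.524  1.077] 7.6417
top 1073 x [-0.0604 -0.055   0.0356  0.0662  0.0664] y [-0.0326  0.0317] z99 [0.0082 0.0369]
  topface z med 0.0346 dz/dx [0.0149 0.0336]
scene 861 x [-0.0627 -0.061   0.0222  0.069   0.0693] y [-0.0363  0.0407] z99 [0.0066 0.039 ]
  topface z med 0.035 dz/dx [-0.0139  0.0344]
```

View pics/hov_one.png

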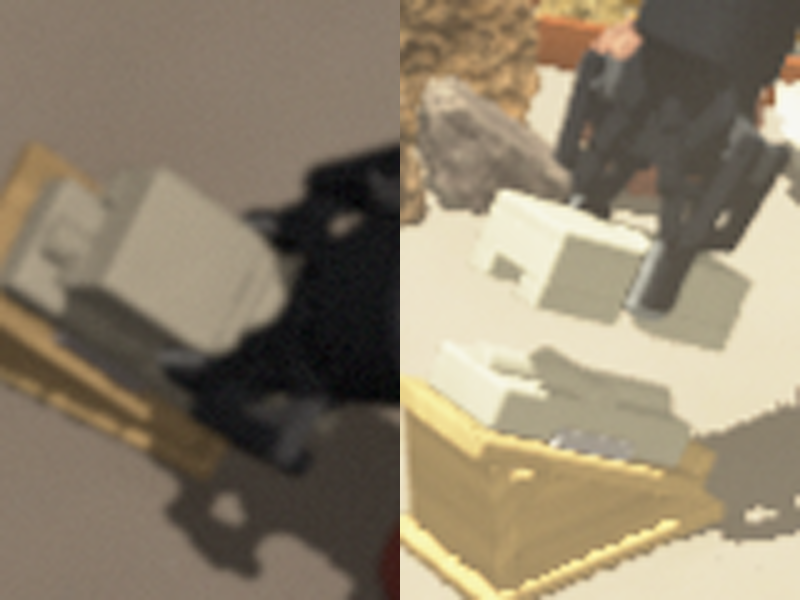

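```bash
cat > seat.py <<'E'
import sys; from h import *
nm,dx,dy=sys.argv[1],float(sys.argv[2]),float(sys.argv[3])
F=fr(LO[nm][1],30)
def st(t):
    s=observe(); print(t,"slab-axes pos",(F.T@(s["eef_pos"]-np.array(LO[nm][0]))*1000).round(2),"f",(F.T@s["ft_force"]).round(1),"m",(F.T@s["torque"]).round(2),s["opening"].round(4),s["time_s"])
move_l(lo_pose(nm,.02,1,dx,dy)[0],feed=.06); st("near")
print(move_l(lo_pose(nm,-.002,1,dx,dy)[0],feed=.02,max_force=6)); hold(.2); st("stop")
E
python3 seat.py one -.0018 0
```

```text
Traceback (most recent call last):
  File "seat.py", line 6, in <module>
    move_l(lo_pose(nm,.02,1,dx,dy)[0],feed=.06); st("near")
                                                 ~~^^^^^^^^
  File "seat.py", line 5, in st
    s=observe(); print(t,"slab-axes pos",(F.T@(s["eef_pos"]-np.array(LO[nm][0]))*1000).round(2),"f",(F.T@s["ft_force"]).round(1),"m",(F.T@s["torque"]).round(2),s["opening"].round(4),s["time_s"])
                                                                                                                                                                ^^^^^^^^^^^^^^^^^^
AttributeError: 'float' object has no attribute 'round'
```

```bash
sed -i 's/s\["opening"\].round(4)/round(s["opening"],4)/' seat.py; python3 seat.py one -.0018 0
```

```text
near slab-axes pos [-1.73 -0.31 20.36] f [-1.4 -1.  -2.8] m [ 0.01  0.5  -0.03] 0.0555 8.5583
True
stop slab-axes pos [-1.9   0.09  6.5 ] f [0.7 1.9 5.6] m [-0.03  0.04  0.18] 0.0555 9.475
```

```bash
cat > push.py <<'E'
import sys; from h import *
nm,dx,dy,f=sys.argv[1],*map(float,sys.argv[2:5])
F=fr(LO[nm][1],30)
def st(t):
    s=observe(); print(t,(F.T@(s["eef_pos"]-np.array(LO[nm][0]))*1000).round(2),"f",(F.T@s["ft_force"]).round(1),"m",(F.T@s["torque"]).round(2),round(s["time_s"],2))
st("a");print(move_l(lo_pose(nm,-.003,1,dx,dy)[0],feed=.02,max_force=f)); hold(.2); st("b")
E
python3 push.py one -.0018 0 10
```

```text
a [-1.9   0.09  6.5 ] f [0.7 1.9 5.6] m [-0.03  0.04  0.18] 9.47
True
b [-1.94  0.09  6.51] f [1.6 0.7 6.1] m [-0.01  0.01  0.13] 9.88
```

```bash
cat > chk.py <<'E'
import sys; from h import *
nm=sys.argv[1]; F=fr(LO[nm][1],30); o=np.array(LO[nm][0]); ims=[]
for n in("top","scene"):
    pic,d=get_image(n); P,C,U=cloud(n,pic,d); sp=(C.max(1)-C.min(1))/np.maximum(C.max(1),1); L=(P-o)@F
    k=(sp<.24)&(C.max(1)>70)&(abs(L[:,0])<.09)&(abs(L[:,1])<.023)&(L[:,2]>.03)&(L[:,2]<.05)
    m=L[k];print(n,k.sum())
    if k.sum()>30: print(" top z",np.median(m[:,2]).round(4),"x99",np.percentile(m[:,0],[1,99]).round(4)); print(" fit",np.linalg.lstsq(np.c_[m[:,:2],np.ones(len(m))],m[:,2],rcond=None)[0].round(4))
    c=get_calibration(n);W=np.linalg.inv(c["world_from_camera"]);q=W[:3,:3]@o+W[:3,3];u=c["intrinsics"]@q;u=(u[:2]/u[2]).astype(int)
    ims.append(cv2.resize(pic[u[1]-48:u[1]+48,u[0]-32:u[0]+32],(400,600),interpolation=cv2.INTER_CUBIC))
cv2.imwrite(sys.argv[2],np.hstack(ims)[:,:,::-1])
E
python3 chk.py one pics/chk1.png
```

```text
top 688
 top z 0.0412 x99 [-0.0562  0.0642]
 fit [0.0081 0.0004 0.0404]
scene 209
 top z 0.0421 x99 [-0.0617  0.0668]
 fit [-0.0398 -0.0416  0.0411]
```

View pics/chk1.png

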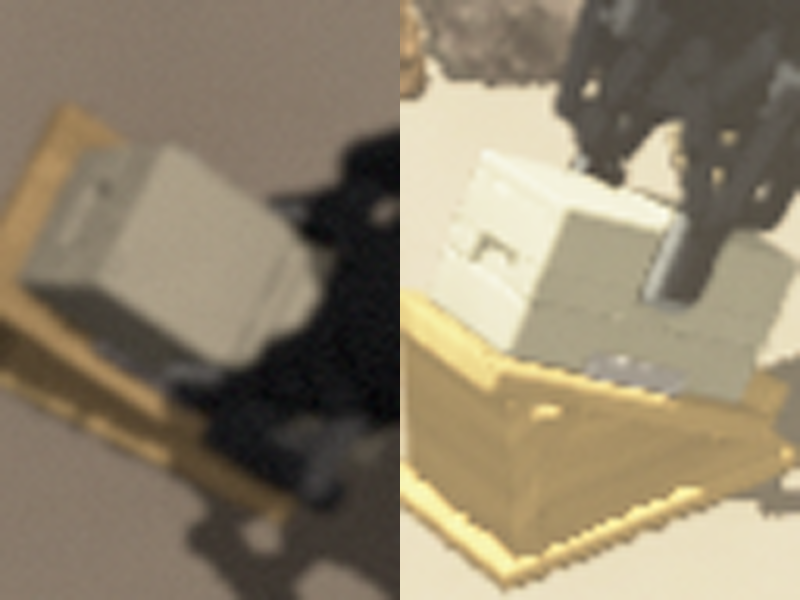

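The slab is home: its top face sits 39.8 mm above the measured parting face, and only a thin seam shows at scene crop (560,320) with the edges aligned. I release it and fetch upper_two.

```bash
cat > rel.py <<'E'
import sys; from h import *
nm=sys.argv[1]; gripper_to(.072); s=observe(); F=fr(LO[nm][1],30)
e=np.array(s["eef_pos"]); move_l(e+F[:,2]*.05,feed=.08); move_l(e+F[:,2]*.13,feed=.2); print(observe()["ft_force"].round(1),observe()["time_s"])
E
python3 rel.py one; python3 pick.py two x; python3 chk.py one pics/chk2.png; python3 hover.py two
```

```text
[-0.7  0.2  0.3] 11.6083
hit False False
[0.4552 0.3597 0.0038] [-3.141  0.     1.426]
grip 0.05525930047209321 44.40412384690717 [0.4557 0.3601 0.0048]
lift 0.055502052865892146 43.84615659713745 [0.4545 0.3593 0.1986] [ 0.08 -0.22 -3.21] [ 0.046  0.017 -0.024] 17.525
top 1117
 top z 0.0413 x99 [-0.0637  0.0633]
 fit [-0.0039  0.0068  0.0408]
scene 250
 top z 0.0422 x99 [-0.0616  0.0667]
 fit [-0.0385 -0.0327  0.0412]
[0.5215 0.1798 0.1198] [0.5213 0.1793 0.1193] [ 3.141 -0.524  1.227] [ 3.142 -0.524  1.225] 19.3667
top 852 x [0.0075 0.0087 0.0392 0.0658 0.0658] y [-0.0315  0.0292] z99 [0.0103 0.0375]
  topface z med 0.0348 dz/dx [0.0029 0.0339]
scene 1289 x [-0.0623 -0.0613  0.0233  0.0674  0.0678] y [-0.0345  0.0396] z99 [0.0065 0.0385]
  topface z med 0.0354 dz/dx [-0.0158  0.0346]
```

View pics/chk2.png

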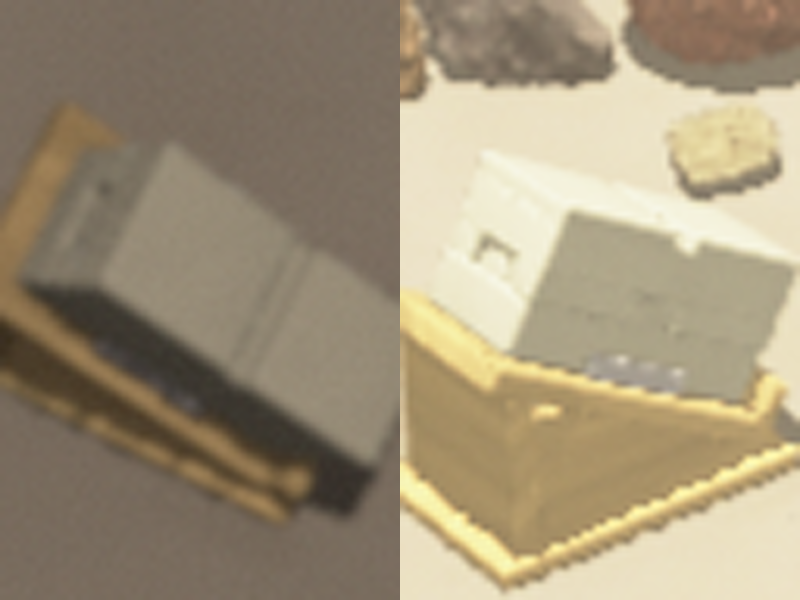

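Mould one is closed, with only a thin seam. Now I seat upper_two.

```bash
python3 seat.py two -.0014 0; python3 chk.py two pics/chk3.png
```

```text
near slab-axes pos [-1.59  0.36 19.55] f [-1.2  0.2 -2.1] m [-0.04  0.46 -0.03] 0.0558 20.0333
True
stop slab-axes pos [-1.48  0.09  6.14] f [1.1 1.1 5.5] m [0.18 0.05 0.14] 0.0555 20.9583
top 573
 top z 0.0408 x99 [0.0076 0.0644]
 fit [-0.0014  0.0018  0.0402]
scene 381
 top z 0.0415 x99 [-0.0583  0.0654]
 fit [-0.0362 -0.0339  0.0411]
```

View pics/chk3.png

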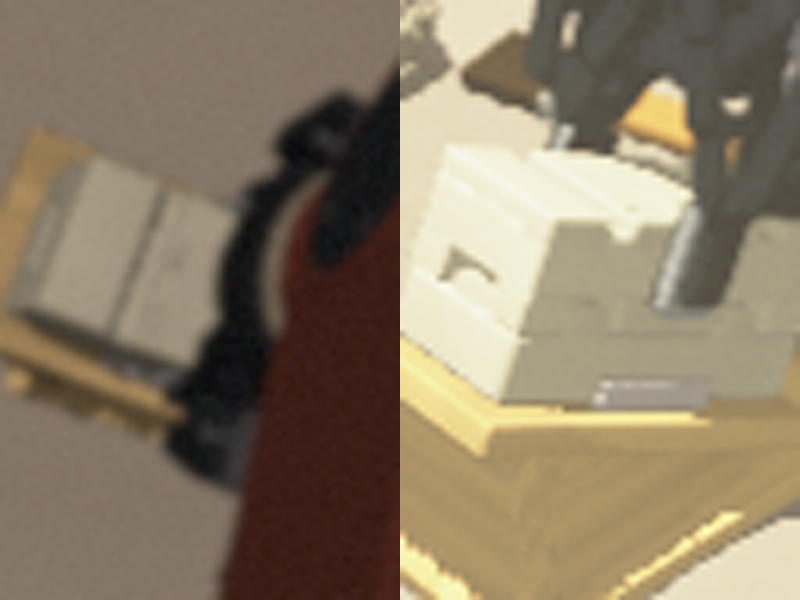

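Upper_two is seated, with a thin seam at crop (560,325). I release it and verify.

```bash
python3 rel.py two
python3 - <<'E'
from plant import *
from h import *
e=observe(); set_joints([-1.0,-.1,1.8,0,1.4,0]);
E
python3 chk.py one pics/z1.png; python3 chk.py two pics/z2.png
python3 -c "
import cv2,numpy as np
a=cv2.imread('pics/z1.png');b=cv2.imread('pics/z2.png');cv2.imwrite('pics/fin.png',cv2.resize(np.hstack([a,b]),(800,300)))"
```

```text
[-0.8  0.9 -0.3] 22.6917
top 1127
 top z 0.0413 x99 [-0.0637  0.0635]
 fit [-0.0048  0.0047  0.0409]
scene 260
 top z 0.0421 x99 [-0.0644  0.0676]
 fit [-0.0414 -0.0401  0.041 ]
top 1257
 top z 0.041 x99 [-0.0647  0.0634]
 fit [-0.0021  0.0023  0.0404]
scene 503
 top z 0.0416 x99 [-0.0623  0.065 ]
 fit [-0.0289 -0.0143  0.0407]
```

View pics/fin.png

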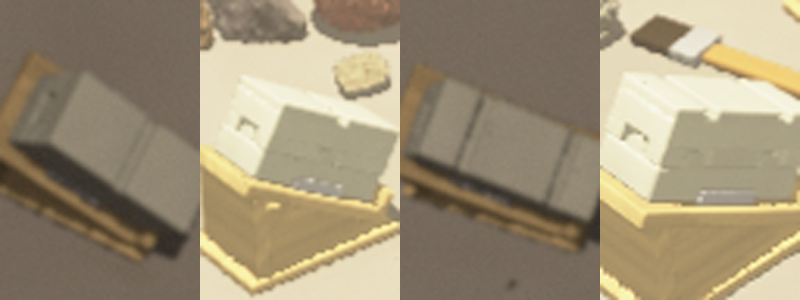

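Both moulds are closed flush with the arm clear, so I hand in.

```bash
python3 -c "
from plant import *
print(job_done())"
```

```text
the job is handed in; nothing more can be done
None
```

Both moulds are closed: the one-notch and two-notch halves sit flush on their matching lower halves and are released, the robot never handled the other four items, and the job was handed in at about 24 s.

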